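# Gauge two press rings and pull the one whose plunger channel is choked

## Task

Before the press furnace is loaded, check the two investment rings in the carrier: take the plunger gauge from its stand and try it gently in the channel of the left-hand ring, then in that of the right-hand ring, each time until it stops - in a sound ring the pin slides in right up to the collar, in the faulty one it stops well short. Then put the gauge back in its stand, fully home, and set the faulty ring down gently, upright in the red work pan; leave the sound ring standing in its seat and do not disturb the other things on the bench.

Things in the scene. Friction and masses are not known exactly. Their poses are not given: they have to be found in the camera images.
- gauge_handle (a point): Plunger gauge: steel pin, 16 mm diameter and 30 mm long with a tapered end, then a steel collar 31 mm across and 6 mm thick, then a round dark blue handle 24 mm across and 64 mm long; 100 mm long in all, about 0.16 kg. It stands pin down in its stand, collar on the stand's top. This point: middle of the handle, on the axis, 68 mm above the pin's end; z up the gauge.
- gauge_tip (a point): The lower end of the gauge's pin, on its axis; the collar's underside is 30 mm above it. z points up the gauge.
- gauge_stand: Turned wooden stand of the gauge, fixed: 78 mm across at the foot, 52 mm across above it, 44 mm high. Origin at the centre of its underside.
- stand_hole (a point): Centre of the mouth of the stand's hole, 44 mm above the bench: 20 mm wide with a 3 mm bevel, 40 mm deep, upright. With the gauge fully home its tip is 30 mm below this point.
- ring_a (a point): One of two look-alike investment press rings: a cream cylinder, 60 mm across, 58 mm tall, 0.28 kg, upright in either seat. This point: its centre, 29 mm above its underside, z up. A channel 19 mm wide (bevelled to 25 mm at the mouth) runs down its axis from the top face, 40 mm deep if sound. In the faulty ring it is choked about 16 mm down; which ring that is shows only when the gauge is tried.
- ring_b (a point): One of two look-alike investment press rings: a cream cylinder, 60 mm across, 58 mm tall, 0.28 kg, upright in either seat. This point: its centre, 29 mm above its underside, z up. A channel 19 mm wide (bevelled to 25 mm at the mouth) runs down its axis from the top face, 40 mm deep if sound. In the faulty ring it is choked about 16 mm down; which ring that is shows only when the gauge is tried.
- ring_carrier: Carrier for two press rings, fixed: an aluminium plate 88 x 236 mm, 6 mm thick (its top is 6 mm above the bench), with two round steel rims, 8 mm high, 73 mm across outside and 66 mm inside. Origin at the centre of its underside; y runs along its length to the left-hand seat.
- seat_left (a point): Middle of the floor of the left-hand seat (seen from the robot; +60 mm along the carrier's y), 6 mm above the bench.
- seat_right (a point): Middle of the floor of the right-hand seat (-60 mm along the carrier's y), 6 mm above the bench.
- work_pan: Shallow red plastic work pan, fixed: 150 mm (x) by 170 mm (y), walls 22 mm high and 4 mm thick, with a narrow rim outside, floor 4 mm above the bench. Origin at the centre of its underside.
- trial_denture: Bystander: trial denture on a plaster model, 62 x 61 x 26 mm. Origin at the centre of its underside.
- bench_articulator: Bystander: articulator with plaster teeth, 106 x 62 x 95 mm. Origin at the centre of its underside.
- paste_jar: Bystander: orange jar with a black lid, 49 mm across, 52 mm high. Origin at the centre of its underside.
- oil_bottle: Bystander: small cream-coloured bottle with a black cap, 39 mm across, 76 mm high. Origin at the centre of its underside.

How it is judged:
On the way, in this order (a step that is already met when the one before it is completed fails the run):
1. the gauge is tried in the ring in the left-hand seat: its pin goes more than 22 mm into the sound ring, or more than 11 mm into the faulty one (where it stops at 16 mm) (((horizontal distance between ring_a and seat_left below 0.012 m and horizontal distance between gauge_tip and ring_a below 0.008 m and z of gauge_tip in the frame of ring_a below 0.007 m) or (horizontal distance between ring_b and seat_left below 0.012 m and horizontal distance between gauge_tip and ring_b below 0.008 m and z of gauge_tip in the frame of ring_b below 0.018 m))), for 0.1 s.
2. the gauge is tried in the same way in the ring in the right-hand seat (((horizontal distance between ring_a and seat_right below 0.012 m and horizontal distance between gauge_tip and ring_a below 0.008 m and z of gauge_tip in the frame of ring_a below 0.007 m) or (horizontal distance between ring_b and seat_right below 0.012 m and horizontal distance between gauge_tip and ring_b below 0.008 m and z of gauge_tip in the frame of ring_b below 0.018 m))), for 0.1 s.
At the end, for the whole second after the job is handed in: The sound ring stands upright in a seat of the carrier (within 12 mm); the faulty ring stands upright on the floor of the red pan, within 60 mm (x) and 70 mm (y) of its middle; the gauge is upright in its stand, its tip at least 24 mm down the hole ((horizontal distance between ring_a and seat_left below 0.012 m or horizontal distance between ring_a and seat_right below 0.012 m) and z of ring_a in the frame of ring_carrier below 0.045 m and angle between each of ring_a, ring_b's own z axis and vertical below 0.12 rad and x of ring_b in the frame of work_pan between -0.06 and 0.06 m and y of ring_b in the frame of work_pan between -0.07 and 0.07 m and z of ring_b in the frame of work_pan below 0.043 m and horizontal distance between gauge_tip and stand_hole below 0.008 m and z of gauge_tip in the frame of stand_hole below -0.024 m and angle between gauge_tip's own z axis and vertical below 0.15 rad); the robot touches nothing.
It fails at once if the gauge is rammed into a ring (over 60 N) (contact force between plunger_gauge and press_ring_a above 60 N or contact force between plunger_gauge and press_ring_b above 60 N).
It fails at once if a ring is dropped (falls free of the fingers faster than 0.7 m/s, from more than about 25 mm) ((linear speed of press_ring_a above 0.7 m/s and contact force between the fingers and press_ring_a below 0.5 N) or (linear speed of press_ring_b above 0.7 m/s and contact force between the fingers and press_ring_b below 0.5 N)).
It fails at once if a ring is knocked over (angle between any of ring_a, ring_b's own z axis and vertical above 0.7 rad).
It fails at once if a bystander is moved more than 30 mm (distance of any of trial_denture, bench_articulator, paste_jar, oil_bottle from where it was at the start of the episode above 0.03 m).
It also fails if it takes over 61 s, if anything falls off the work surface, if the arm or the gripper's body presses on something with over 40 N, if the wrist force passes 120 N, or if a joint passes its speed limit or range.

## Robot

A 7-joint arm with a two-finger parallel gripper is mounted at the origin on a cart in front of the work surface, level with it; the furniture and walls round the work are solid. World frame = base frame: x ahead of the robot, y to its left, z up, the work surface at z = 0. Lengths are in m, angles in rad, forces in N, time in s.
With the tool pointing down it reaches from about 0.4 to 0.85 m from the base axis. Payload 4.4 kg.
Tool frame: the origin (TCP) lies at the very end of the fingers, on their centre line; the grasp point (between the pads) lies 19 mm behind it (manip.grasp_offset is the z of the grasp point in the tool frame, in m); z points along the fingers, y is the line along which they close (so a half turn about z gives the same grasp; the last joint's range is limited). The gripper opens to 94 mm and grips with 3 to 60 N. Pads are 16 mm wide; open, the fingers measure 119 mm over their backs; the gripper's body (75 mm by 177 mm) begins 78 mm behind the grasp point.
Start: joints at [-1.178, 0.628, 0.038, 1.517, -0.027, 0.996, -0.02], TCP at [0.288, 0.583, 0.205] pointing down, gripper open.
Joint ranges: [-3.06, 3.06], [-0.37, 2.12], [-1.25, 1.32], [0.18, 2.47], [-1.1, 4.24], [0.23, 1.98], [-2.94, 2.94]. Speed limits (rad/s): [2.57, 2.57, 3.14, 3.14, 3.14, 3.14, 3.14].

## Interface

Orientations are given as a 3x3 rotation matrix whose columns are the frame's x, y, z axes.
In Python, from station import manip, capture, camera_model gives the robot as it stands.
- The arm moves only by the shell command python3 -m creep 'ROWS' [FORCE]. ROWS is JSON, a list of rows, each a list of 7 numbers: the gripper command: -1 is shut, 1 is fully open, values between are in proportion, then the shift along the world's x, y, z in cm, then the turn, a rotation vector about the world's x, y, z in degrees. A call has exactly 8 rows; each row is the pose to reach, as a shift and turn from the pose commanded when the call began; what a row does not reach only later rows make up. A row lasts 1/12 s, in which the tool goes at most 41.7 mm and 7.16 degrees, less where a joint would pass 70% of its speed; a pose out of reach is approached as far as the arm can. A call with a gripper value outside its range is refused whole. The fingers move at their own pace and stop on an object; FORCE is the grip in N (left out, the last holds). Time passes only in rows, so rows that repeat a pose let the fingers close, or fill a call up. It gives the time, the measured TCP pose, the force, the opening and the grip force at its end, in the units of the state.
- manip.get_state(): the state, without advancing time (a new reading comes with each control period).
- capture(name): name is "side" or "top"; returns the picture (480x640x3 uint8, red, green, blue); there is no depth.
- camera_model(name): a dict with "intrinsics" (3x3 intrinsics, pixels), "eye" and "attitude" of the camera in the world. Camera axes: x right, y down, z forward; pixel columns grow to the right and rows downward; lengths in m; the calibration is good to about 2 mm. A picture is of the moment at which its call begins. camera_model takes no time and is no camera call.
- manip.sign_off(): hands the job in; it is judged then, once.
The state is a dict: "clock": time; "joint_positions": joint angles; "joint_vel": joint speeds; "joint_efforts": joint torques, N m; "tool_pos": TCP position; "tool_rot": TCP orientation; "force": force on the tool from outside, world axes, zero at the start; "torque": the same for the moment, N m; "width": opening from 0.0 (shut) to 1.0 (fully open); "finger_force": force on a finger pad.
Only numpy, scipy, OpenCV 4.12 (cv2) and the standard library are available. Lean on these libraries where they do the work, as an engineer would, in place of code of your own. Each camera call takes 0.05 s, during which the arm holds its last target. There are 200 camera calls.

## Working session

There is one attempt and no reset: what is moved stays moved. The work goes in short steps, Python scripts to look and compute and a shell command to move; the robot and the scene stay as the last step left them, time stands still between calls to the robot, and variables do not carry over. Pictures are saved under pics/ and viewed, at most 10 in all, crops included, and the job is handed in when it is done.

```bash
mkdir -p pics; ls
python3 - <<'E'
from station import manip,capture,camera_model
import cv2
for n in("top","side"):
    im=capture(n); cv2.imwrite(f"pics/{n}0.png",im[:,:,::-1]); m=camera_model(n); print(n,m)
s=manip.get_state();print(s['clock'],s['tool_pos'],s['tool_rot'],s['force'],s['width'],manip.grasp_offset)
E
```

```text
pics
top {'intrinsics': array([[512.14015469,   0.        , 317.04247887],
       [  0.        , 512.14015469, 226.2513637 ],
       [  0.        ,   0.        ,   1.        ]]), 'eye': array([ 0.12173339, -0.01108092,  1.19876274]), 'attitude': array([[-0.079118  , -0.93383918,  0.34883338],
       [-0.99686335,  0.07480028, -0.02585305],
       [-0.00195024, -0.34978465, -0.9368281 ]])}
side {'intrinsics': array([[550.21402336,   0.        , 322.6166525 ],
       [  0.        , 550.21402336, 237.4990741 ],
       [  0.        ,   0.        ,   1.        ]]), 'eye': array([-0.27924061,  1.11996062,  0.63695453]), 'attitude': array([[-0.82177685, -0.22712823,  0.52258548],
       [-0.56912485,  0.28222645, -0.7722986 ],
       [ 0.02792337, -0.93207349, -0.36119148]])}
0.1 [0.28757558 0.58222941 0.20464692] [[-8.96589384e-01  4.42862207e-01 -7.36666843e-04]
 [ 4.42862817e-01  8.96587982e-01 -1.58610377e-03]
 [-4.19387792e-05 -1.74832616e-03 -9.99998471e-01]] [ 0.20830514 -0.82896313 -0.49540967] 1.0033002678176222 -0.0188
```

View pics/top0.png

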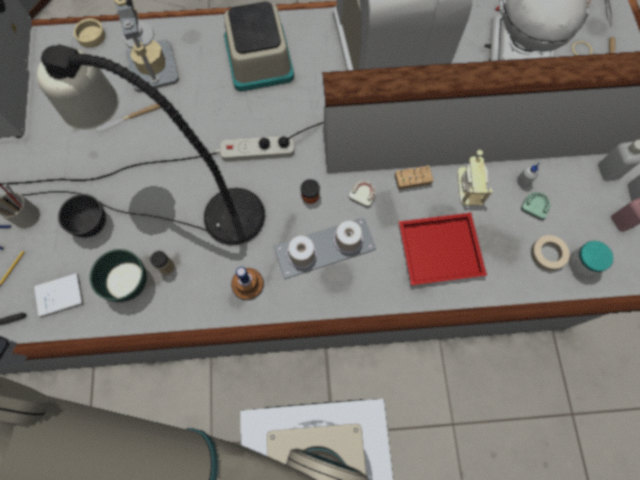

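View pics/side0.png

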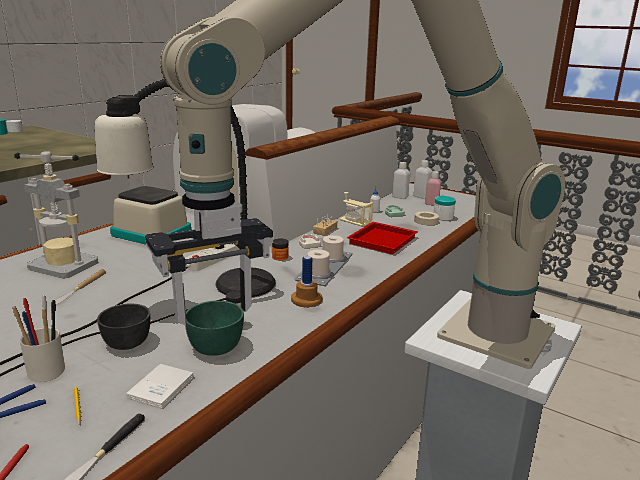

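The top view shows the gauge handle at (242,272) in its stand at (247,284), the ring tops at (301,246) and (349,231), and the pan centre at (442,248). The lamp base is at (234,216), with its neck arching away to the upper left. The side view shows the arm to the left of all of this.

```bash
cat > h.py <<'E'
import numpy as np,cv2
from station import manip,capture,camera_model
def cast(n,p,z):
    m=camera_model(n); d=m['attitude']@np.linalg.solve(m['intrinsics'],[p[0],p[1],1.]); return m['eye']+d*(z-m['eye'][2])/d[2]
def proj(n,P):
    m=camera_model(n); c=m['intrinsics']@(m['attitude'].T@(np.array(P)-m['eye'])); return c[:2]/c[2]
def tri(p,q):
    A=[];b=[]
    for n,x in(("top",p),("side",q)):
        m=camera_model(n); d=m['attitude']@np.linalg.solve(m['intrinsics'],[x[0],x[1],1.]); d/=np.linalg.norm(d)
        M=np.eye(3)-np.outer(d,d); A.append(M);b.append(M@m['eye'])
    return np.linalg.lstsq(np.vstack(A),np.hstack(b),rcond=None)[0]
E
python3 - <<'E'
from h import *
t=cv2.imread('pics/top0.png');s=cv2.imread('pics/side0.png')
a=cv2.resize(t[205:305,215:375],None,fx=5,fy=5,interpolation=cv2.INTER_CUBIC)
cv2.imwrite('pics/c1.png',a)
b=cv2.resize(s[220:310,270:370],None,fx=6,fy=6,interpolation=cv2.INTER_CUBIC);cv2.imwrite('pics/c2.png',b)
hsv=cv2.cvtColor(t,cv2.COLOR_BGR2HSV)
m=cv2.inRange(hsv,(0,180,90),(8,255,255))|cv2.inRange(hsv,(172,180,90),(180,255,255))
c=max(cv2.findContours(m,0,1)[0],key=cv2.contourArea);r=cv2.minAreaRect(c);print(r,cast('top',r[0],.015))
for p in cv2.boxPoints(r):print(cast('top',p,.022))
E
```

```text
((442.50836181640625, 248.0640869140625), (61.651676177978516, 75.14606475830078), 82.56858825683594) [ 0.48185512 -0.34286424  0.015     ]
[ 0.55356286 -0.25078828  0.022     ]
[ 0.56439395 -0.43812338  0.022     ]
[ 0.40858549 -0.42772458  0.022     ]
[ 0.39923209 -0.24847501  0.022     ]
```

View pics/c1.png

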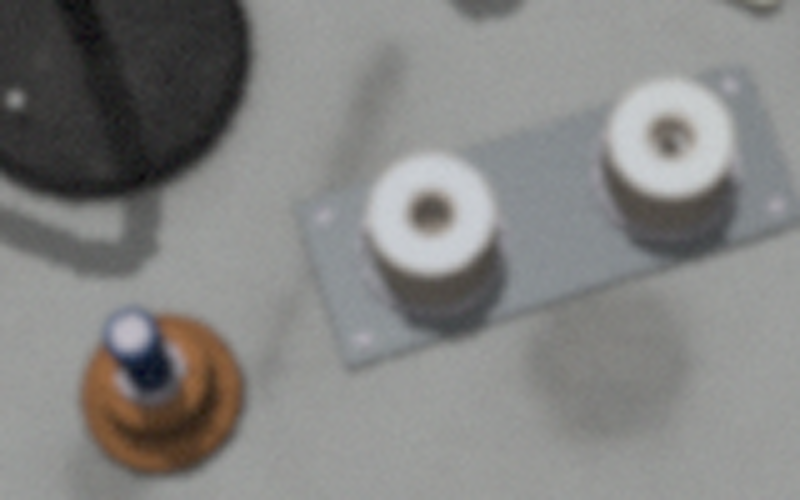

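View pics/c2.png

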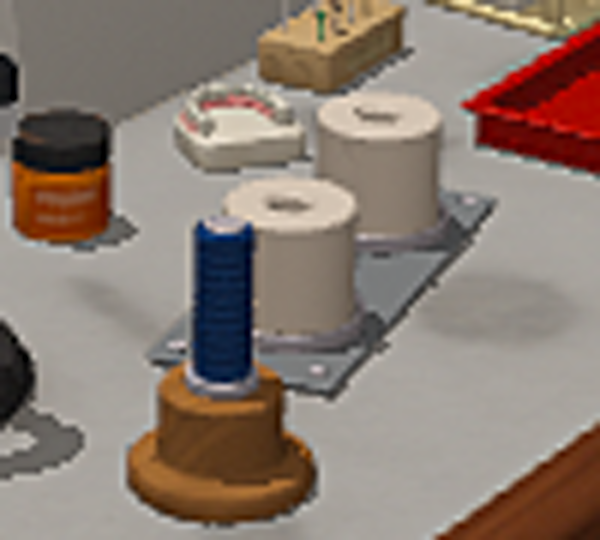

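The crops show clear outlines. In the top crop the left ring's top face is centred at (432,215), the right ring's at (671,138) and the gauge top at (132,330). In the side crop the same points are at (290,205), (379,117) and (226,226).

Run:
```python
from h import *
f=lambda u,v,k,o:(o[0]+(u+.5)/k-.5,o[1]+(v+.5)/k-.5)
for nm,p,q,z in(("L",(432,215),(290,205),.064),("R",(671,138),(379,117),.064),("G",(132,330),(226,226),.114)):
    P=f(*p,5,(215,205));Q=f(*q,6,(270,220))
    print(nm,cast('top',P,z).round(4),cast('side',Q,z).round(4),tri(P,Q).round(4))
for c in((298,204),(742,66),(802,222),(350,370)):print(cast('top',f(*c,5,(215,205)),.006).round(4))
for c in((310,190),(362,195),(420,178),(453,173),(472,182)):print(c,cast('top',c,.03).round(3))
s=manip.get_state();R=s['tool_rot'];print(s['tool_pos'],np.degrees(np.arctan2(R[1,1],R[0,1])))
```

```text
L [ 0.4943 -0.001   0.064 ] [0.491  0.0018 0.064 ] [ 0.4941 -0.0013  0.0625]
R [ 0.5234 -0.1158  0.064 ] [ 0.5199 -0.1131  0.064 ] [ 0.523  -0.1163  0.0626]
G [0.4356 0.1332 0.114 ] [0.4314 0.133  0.114 ] [0.434  0.1324 0.1138]
[0.5243 0.0647 0.006 ]
[ 0.5792 -0.1604  0.006 ]
[ 0.4954 -0.1805  0.006 ]
[0.4387 0.044  0.006 ]
(310, 190) [ 0.655 -0.033  0.03 ]
(362, 195) [ 0.631 -0.162  0.03 ]
(420, 178) [ 0.666 -0.313  0.03 ]
(453, 173) [ 0.673 -0.398  0.03 ]
(472, 182) [ 0.644 -0.441  0.03 ]
[0.28757558 0.58222941 0.20464692] 63.713312467439096
```

```bash
python3 -m creep '[[1,0.6,-2,0,0,0,3],[1,1.8,-6,-0.5,0,0,7],[1,3,-10,-1,0,0,11],[1,4.2,-14,-1.5,0,0,15],[1,5.5,-18,-2,0,0,19],[1,6.8,-22,-2.5,0,0,23],[1,8,-26,-3,0,0,26],[1,9.2,-29.5,-3.5,0,0,26.3]]' 20; python3 -m creep '[[1,1.2,-3.5,-0.3,0,0,0],[1,2.4,-7,-0.5,0,0,0],[1,3.8,-10.5,-0.6,0,0,0],[1,4.8,-13.5,-0.6,0,0,0],[1,5.4,-15,-0.7,0,0,0],[1,5.4,-15.4,-0.7,0,0,0],[1,5.4,-15.4,-0.7,0,0,0],[1,5.4,-15.4,-0.7,0,0,0]]'
python3 - <<'E'
from h import *
s=manip.get_state();print(s['clock'],s['tool_pos'],s['tool_rot'],s['joint_positions'],s['force'])
E
```

```text
clock: 0.77
tool_pos: [0.3798, 0.2854, 0.1702]
tool_rot: [[-1.0, -0.003, -0.0], [-0.003, 1.0, -0.0], [0.0, -0.0, -1.0]]
force: [1.7, 0.6, -0.6]
width: 1.0
finger_force: 0.0
clock: 1.43
tool_pos: [0.4333, 0.135, 0.1634]
tool_rot: [[-1.0, -0.001, -0.0], [-0.001, 1.0, 0.001], [0.0, 0.001, -1.0]]
force: [-0.6, 0.2, -0.7]
width: 1.0
finger_force: 0.0
1.4333 [0.43334843 0.13497621 0.16341981] [[-9.99999160e-01 -1.20224920e-03 -4.83647871e-04]
 [-1.20261187e-03  9.99998995e-01  7.50275816e-04]
 [ 4.82745366e-04  7.50856827e-04 -9.99999602e-01]] [-0.2964646   0.41878095 -0.09090927  2.08846614  0.06063863  0.6369314
  1.1436667 ] [-0.57214808  0.15301373 -0.65816959]
```

```bash
python3 -m creep '[[1,0,-0.1,-2,0,0,0],[1,0,-0.2,-4.5,0,0,0],[1,0,-0.2,-7,0,0,0],[1,0,-0.2,-8.8,0,0,0],[1,0,-0.2,-9.7,0,0,0],[1,0,-0.2,-9.7,0,0,0],[-0.6,0,-0.2,-9.7,0,0,0],[-1,0,-0.2,-9.7,0,0,0]]' 25; python3 -m creep '[[-1,0,0,0,0,0,0],[-1,0,0,0,0,0,0],[-1,0,0,0,0,0,0],[-1,0,0,0,0,0,0],[-1,0,0,0,0,0,0],[-1,0,0,0,0,0,0],[-1,0,0,0,0,0,0],[-1,0,0,0,0,0,0]]' 25
```

```text
clock: 2.1
tool_pos: [0.4343, 0.1328, 0.0673]
tool_rot: [[-1.0, -0.001, 0.001], [-0.001, 1.0, 0.001], [-0.001, 0.001, -1.0]]
force: [-0.5, -0.9, -0.1]
width: 0.893
finger_force: 0.0
clock: 2.77
tool_pos: [0.4338, 0.1317, 0.0665]
tool_rot: [[-1.0, -0.0, -0.0], [-0.0, 1.0, -0.0], [0.0, -0.0, -1.0]]
force: [-0.1, 0.1, -0.4]
width: 0.323
finger_force: 0.0
```

```bash
python3 -m creep '[[-1,0,0,0,0,0,0],[-1,0,0,0,0,0,0],[-1,0,0,0,0,0,0],[-1,0,0,0,0,0,0],[-1,0,0,0.5,0,0,0],[-1,0,0,1.5,0,0,0],[-1,0,0,3,0,0,0],[-1,0,0,4.5,0,0,0]]' 30; python3 -m creep '[[-1,0,0,2,0,0,0],[-1,0,0,3.5,0,0,0],[-1,0.5,-1,4,0,0,0],[-1,1.5,-4,4,0,0,0],[-1,3,-7,4,0,0,0],[-1,3,-7,4,0,0,0],[-1,3,-7,4,0,0,0],[-1,3,-7,4,0,0,0]]'
python3 - <<'E'
from h import *
t=capture('top');s=capture('side')
for n,i in(('top1',t),('side1',s)):cv2.imwrite(f'pics/{n}.png',i[:,:,::-1])
st=manip.get_state();p=st['tool_pos'];print(p,proj('top',p),proj('side',p))
a=proj('top',p);b=proj('side',p)
x,y=int(a[0])-60,int(a[1])-60;u,v=int(b[0])-60,int(b[1])-60;print(x,y,u,v)
k=lambda i:cv2.resize(i,None,fx=3,fy=4,interpolation=cv2.INTER_CUBIC)
c=np.hstack([k(t[y:y+130,x:x+130]),k(s[v:v+130,u:u+130])]);cv2.imwrite('pics/c3.png',c[:,:,::-1])
E
```

```text
clock: 3.43
tool_pos: [0.433, 0.1313, 0.1118]
tool_rot: [[-1.0, -0.0, -0.002], [-0.0, 1.0, -0.001], [0.002, -0.001, -1.0]]
force: [0.1, -0.6, -2.2]
width: 0.249
finger_force: 30.0
clock: 4.1
tool_pos: [0.4631, 0.0619, 0.1514]
tool_rot: [[-1.0, 0.0, -0.001], [0.0, 1.0, 0.0], [0.001, 0.0, -1.0]]
force: [-0.3, -0.0, -2.3]
width: 0.252
finger_force: 30.0
[0.46303992 0.06284053 0.15138998] [271.04387124 251.03820576] [313.87741328 231.7731023 ]
211 191 253 171
```

View pics/c3.png

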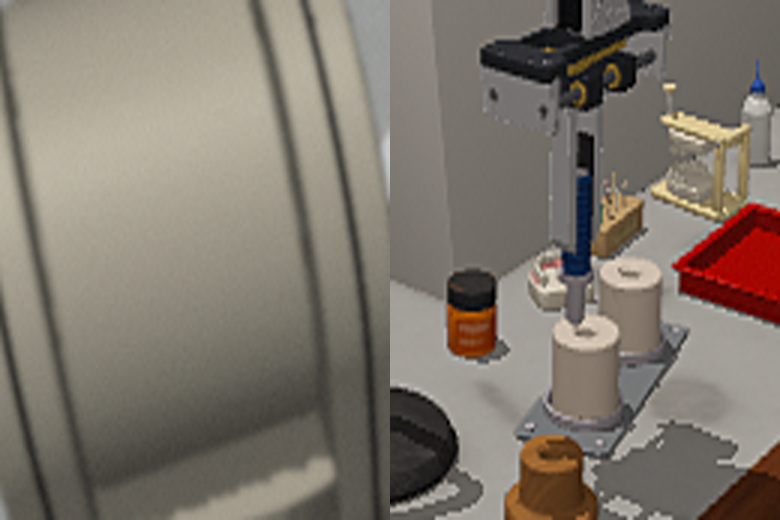

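The side crop shows the gauge gripped upright, with its tip at about (576,318) in the crop. The left ring's mouth is just in front of it at (586,330).

Run:
```python
from h import *
s=cv2.cvtColor(cv2.imread('pics/side1.png'),cv2.COLOR_BGR2HSV)
m=cv2.inRange(s,(105,120,30),(125,255,200))[205:250,300:335]
ys,xs=np.nonzero(m); 
for y in range(0,45,4):
    r=xs[ys==y]; 
    if len(r): print(y+205,r.min()+300,r.max()+300)
q=(253+(576-390+.5)/3-.5,171+318.5/4-.5)
print(q,cast('side',q,.0989), proj('side',(.463,.0625,.0989)))
i=cv2.imread('pics/side1.png')
cv2.imwrite('pics/c4.png',cv2.resize(i[190:290,290:360],None,fx=8,fy=6,interpolation=cv2.INTER_CUBIC))
```

```text
217 316 319
221 315 319
225 315 319
229 316 319
233 315 318
237 311 319
(314.6666666666667, 250.125) [0.46430025 0.05560776 0.0989    ] [313.51001007 251.06040393]
```

View pics/c4.png

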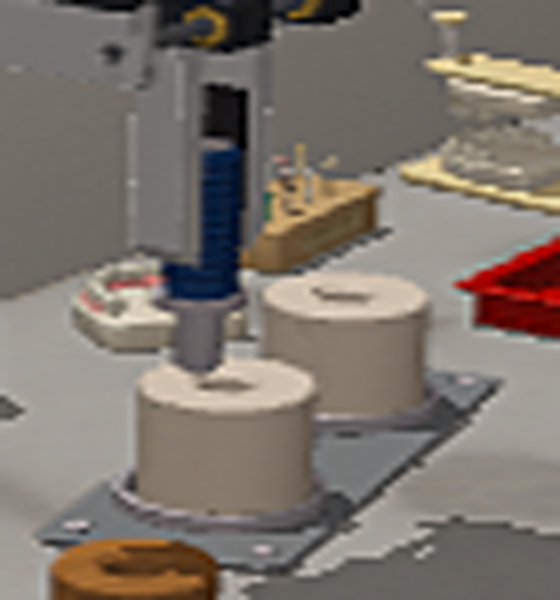

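```bash
python3 -m creep '[[-1,0.6,-1.4,0,0,0,0],[-1,1.8,-4,0,0,0,0],[-1,2.7,-6,0,0,0,0],[-1,3,-6.4,0,0,0,0],[-1,3,-6.4,-1,0,0,0],[-1,3,-6.4,-2,0,0,0],[-1,3,-6.4,-2.6,0,0,0],[-1,3,-6.4,-2.6,0,0,0]]'; python3 -m creep '[[-1,0,0,-0.2,0,0,0],[-1,0,0,-0.4,0,0,0],[-1,0,0,-0.6,0,0,0],[-1,0,0,-0.8,0,0,0],[-1,0,0,-1,0,0,0],[-1,0,0,-1.2,0,0,0],[-1,0,0,-1.4,0,0,0],[-1,0,0,-1.4,0,0,0]]'
```

```text
clock: 4.87
tool_pos: [0.4925, -0.0009, 0.1243]
tool_rot: [[-1.0, -0.002, -0.003], [-0.002, 1.0, 0.0], [0.003, 0.0, -1.0]]
force: [0.6, -0.6, -2.1]
width: 0.251
finger_force: 30.0
clock: 5.53
tool_pos: [0.4936, -0.0023, 0.1111]
tool_rot: [[-1.0, -0.0, -0.001], [-0.0, 1.0, -0.0], [0.001, -0.0, -1.0]]
force: [0.3, -0.7, -2.8]
width: 0.252
finger_force: 30.0
```

```bash
python3 -m creep '[[-1,0,0,-0.2,0,0,0],[-1,0,0,-0.4,0,0,0],[-1,0,0,-0.6,0,0,0],[-1,0,0,-0.7,0,0,0],[-1,0,0,-0.8,0,0,0],[-1,0,0,-0.9,0,0,0],[-1,0,0,-0.9,0,0,0],[-1,0,0,-0.9,0,0,0]]'; python3 -m creep '[[-1,0,0,-0.1,0,0,0],[-1,0,0,-0.15,0,0,0],[-1,0,0,-0.2,0,0,0],[-1,0,0,-0.25,0,0,0],[-1,0,0,-0.3,0,0,0],[-1,0,0,-0.35,0,0,0],[-1,0,0,-0.4,0,0,0],[-1,0,0,-0.4,0,0,0]]'
```

```text
clock: 6.2
tool_pos: [0.494, -0.0021, 0.1024]
tool_rot: [[-1.0, -0.0, 0.0], [-0.0, 1.0, 0.0], [-0.0, 0.0, -1.0]]
force: [0.4, 1.1, -3.3]
width: 0.251
finger_force: 30.0
clock: 6.87
tool_pos: [0.494, -0.0021, 0.0984]
tool_rot: [[-1.0, -0.0, 0.0], [-0.0, 1.0, 0.0], [-0.0, 0.0, -1.0]]
force: [2.0, 0.8, -1.7]
width: 0.252
finger_force: 30.0
```

```bash
python3 -m creep '[[-1,0,0,-0.1,0,0,0],[-1,0,0,-0.15,0,0,0],[-1,0,0,-0.2,0,0,0],[-1,0,0,-0.25,0,0,0],[-1,0,0,-0.3,0,0,0],[-1,0,0,-0.35,0,0,0],[-1,0,0,-0.4,0,0,0],[-1,0,0,-0.4,0,0,0]]'
```

```text
clock: 7.53
tool_pos: [0.4939, -0.0022, 0.0944]
tool_rot: [[-1.0, -0.0, 0.0], [-0.0, 1.0, 0.0], [-0.0, 0.0, -1.0]]
force: [1.1, 0.5, -0.5]
width: 0.252
finger_force: 30.0
```

```bash
python3 -m creep '[[-1,0,0,-0.1,0,0,0],[-1,0,0,-0.2,0,0,0],[-1,0,0,-0.3,0,0,0],[-1,0,0,-0.4,0,0,0],[-1,0,0,-0.5,0,0,0],[-1,0,0,-0.6,0,0,0],[-1,0,0,-0.6,0,0,0],[-1,0,0,-0.6,0,0,0]]'; python3 -m creep '[[-1,0,0,-0.05,0,0,0],[-1,0,0,-0.1,0,0,0],[-1,0,0,-0.15,0,0,0],[-1,0,0,-0.2,0,0,0],[-1,0,0,-0.2,0,0,0],[-1,0,0,-0.2,0,0,0],[-1,0,0,-0.2,0,0,0],[-1,0,0,-0.2,0,0,0]]'
```

```text
clock: 8.2
tool_pos: [0.4936, -0.0023, 0.0883]
tool_rot: [[-1.0, -0.0, -0.001], [-0.0, 1.0, -0.0], [0.001, -0.0, -1.0]]
force: [0.6, 1.2, -2.0]
width: 0.249
finger_force: 30.0
clock: 8.87
tool_pos: [0.4937, -0.0023, 0.0865]
tool_rot: [[-1.0, -0.0, -0.0], [-0.0, 1.0, -0.0], [0.0, -0.0, -1.0]]
force: [0.1, 0.7, 0.4]
width: 0.255
finger_force: 30.0
```

```bash
python3 -m creep '[[-1,0,0,-0.1,0,0,0],[-1,0,0,-0.1,0,0,0],[-1,0,0,0.5,0,0,0],[-1,0,0,1.5,0,0,0],[-1,0,0,3,0,0,0],[-1,0,0,4,0,0,0],[-1,0,0,4.3,0,0,0],[-1,0,0,4.3,0,0,0]]'; python3 -m creep '[[-1,0.4,-1.5,0,0,0,0],[-1,1.2,-4.5,0,0,0,0],[-1,2,-8,0,0,0,0],[-1,2.7,-10.6,0,0,0,0],[-1,2.9,-11.5,0,0,0,0],[-1,2.9,-11.5,0,0,0,0],[-1,2.9,-11.5,-0.4,0,0,0],[-1,2.9,-11.5,-0.6,0,0,0]]'; python3 -m creep '[[-1,0,0,-0.2,0,0,0],[-1,0,0,-0.4,0,0,0],[-1,0,0,-0.6,0,0,0],[-1,0,0,-0.8,0,0,0],[-1,0,0,-1,0,0,0],[-1,0,0,-1.2,0,0,0],[-1,0,0,-1.4,0,0,0],[-1,0,0,-1.4,0,0,0]]'
```

```text
clock: 9.53
tool_pos: [0.494, -0.0025, 0.1303]
tool_rot: [[-1.0, 0.0, 0.001], [0.0, 1.0, -0.0], [-0.001, -0.0, -1.0]]
force: [0.2, -0.0, -1.4]
width: 0.254
finger_force: 30.0
clock: 10.2
tool_pos: [0.522, -0.1151, 0.1227]
tool_rot: [[-1.0, -0.002, -0.002], [-0.002, 1.0, 0.002], [0.002, 0.002, -1.0]]
force: [0.2, 1.3, -2.0]
width: 0.25
finger_force: 30.0
clock: 10.87
tool_pos: [0.5227, -0.1172, 0.1091]
tool_rot: [[-1.0, -0.0, -0.001], [-0.0, 1.0, 0.0], [0.001, 0.0, -1.0]]
force: [0.1, 0.6, -2.6]
width: 0.249
finger_force: 30.0
```

```bash
python3 -m creep '[[-1,0,0,-0.15,0,0,0],[-1,0,0,-0.3,0,0,0],[-1,0,0,-0.45,0,0,0],[-1,0,0,-0.55,0,0,0],[-1,0,0,-0.65,0,0,0],[-1,0,0,-0.7,0,0,0],[-1,0,0,-0.7,0,0,0],[-1,0,0,-0.7,0,0,0]]'; python3 -m creep '[[-1,0,0,-0.03,0,0,0],[-1,0,0,-0.06,0,0,0],[-1,0,0,-0.09,0,0,0],[-1,0,0,-0.12,0,0,0],[-1,0,0,-0.15,0,0,0],[-1,0,0,-0.18,0,0,0],[-1,0,0,-0.2,0,0,0],[-1,0,0,-0.2,0,0,0]]'
```

```text
clock: 11.53
tool_pos: [0.5228, -0.1172, 0.1025]
tool_rot: [[-1.0, -0.0, -0.0], [-0.0, 1.0, 0.0], [0.0, 0.0, -1.0]]
force: [1.0, 0.2, -2.3]
width: 0.25
finger_force: 30.0
clock: 12.2
tool_pos: [0.5229, -0.1172, 0.1005]
tool_rot: [[-1.0, -0.0, -0.0], [-0.0, 1.0, 0.0], [0.0, 0.0, -1.0]]
force: [-0.9, 0.5, -1.2]
width: 0.253
finger_force: 30.0
```

```bash
python3 -m creep '[[-1,0,0,-0.03,0,0,0],[-1,0,0,-0.06,0,0,0],[-1,0,0,-0.09,0,0,0],[-1,0,0,-0.12,0,0,0],[-1,0,0,-0.15,0,0,0],[-1,0,0,-0.18,0,0,0],[-1,0,0,-0.2,0,0,0],[-1,0,0,-0.2,0,0,0]]'
```

```text
clock: 12.87
tool_pos: [0.5232, -0.1172, 0.0999]
tool_rot: [[-1.0, -0.0, 0.001], [-0.0, 1.0, -0.0], [-0.001, -0.0, -1.0]]
force: [-2.6, 0.4, 12.3]
width: 0.251
finger_force: 30.0
```

```bash
python3 -m creep '[[-1,0,0,0.3,0,0,0],[-1,0,0,1,0,0,0],[-1,0,0,2.2,0,0,0],[-1,0,0,3.6,0,0,0],[-1,0,0,4.6,0,0,0],[-1,-0.4,1,4.8,0,0,0],[-1,-1.3,3.5,4.8,0,0,0],[-1,-2.5,7,4.8,0,0,0]]'; python3 -m creep '[[-1,-1.3,3.5,0,0,0,0],[-1,-2.6,7.2,0,0,0,0],[-1,-3.9,11,0,0,0,0],[-1,-5.1,14.3,0,0,0,0],[-1,-6,16.6,0,0,0,0],[-1,-6.4,17.8,0,0,0,0],[-1,-6.4,17.8,0,0,0,0],[-1,-6.4,17.8,0,0,0,0]]';  python3 -m creep '[[-1,0,0,-0.5,0,0,0],[-1,0,0,-1.5,0,0,0],[-1,0,0,-2.5,0,0,0],[-1,0,0,-3.2,0,0,0],[-1,0,0,-3.6,0,0,0],[-1,0,0,-3.8,0,0,0],[-1,0,0,-3.8,0,0,0],[-1,0,0,-3.8,0,0,0]]'
```

```text
clock: 13.53
tool_pos: [0.498, -0.0488, 0.1464]
tool_rot: [[-1.0, 0.005, 0.001], [0.005, 1.0, -0.001], [-0.001, -0.001, -1.0]]
force: [0.3, 0.7, -2.1]
width: 0.252
finger_force: 30.0
clock: 14.2
tool_pos: [0.4331, 0.1314, 0.1463]
tool_rot: [[-1.0, -0.003, -0.001], [-0.003, 1.0, -0.0], [0.001, -0.0, -1.0]]
force: [1.3, -1.2, -2.1]
width: 0.249
finger_force: 30.0
clock: 14.87
tool_pos: [0.4341, 0.1306, 0.1086]
tool_rot: [[-1.0, 0.0, 0.0], [0.0, 1.0, 0.0], [-0.0, 0.0, -1.0]]
force: [-0.2, 0.3, -3.1]
width: 0.257
finger_force: 30.0
```

```bash
python3 -m creep '[[-1,0,0.1,-0.5,0,0,0],[-1,0,0.1,-1,0,0,0],[-1,0,0.1,-1.5,0,0,0],[-1,0,0.1,-2,0,0,0],[-1,0,0.1,-2.5,0,0,0],[-1,0,0.1,-3,0,0,0],[-1,0,0.1,-3.3,0,0,0],[-1,0,0.1,-3.3,0,0,0]]'; python3 -m creep '[[-1,0,0,-0.15,0,0,0],[-1,0,0,-0.3,0,0,0],[-1,0,0,-0.45,0,0,0],[-1,0,0,-0.6,0,0,0],[-1,0,0,-0.7,0,0,0],[-1,0,0,-0.8,0,0,0],[-1,0,0,-0.85,0,0,0],[-1,0,0,-0.9,0,0,0]]'
```

```text
clock: 15.53
tool_pos: [0.4334, 0.1318, 0.0747]
tool_rot: [[-1.0, -0.0, -0.001], [-0.0, 1.0, -0.0], [0.001, -0.0, -1.0]]
force: [0.5, 0.8, -1.8]
width: 0.249
finger_force: 30.0
clock: 16.2
tool_pos: [0.4339, 0.1318, 0.0665]
tool_rot: [[-1.0, -0.0, -0.0], [-0.0, 1.0, 0.0], [0.0, 0.0, -1.0]]
force: [-1.2, -0.5, 4.9]
width: 0.25
finger_force: 30.0
```

Force on the collar shows the gauge is home. I'll release it, rise and go to the right-hand ring.

```bash
python3 -m creep '[[0,0,0,0,0,0,0],[1,0,0,0,0,0,0],[1,0,0,0,0,0,0],[1,0,0,0,0,0,0],[1,0,0,0,0,0,0],[1,0,0,0,0,0,0],[1,0,0,0,0,0,0],[1,0,0,0,0,0,0]]'; python3 -m creep '[[1,0,0,0,0,0,0],[1,0,0,0,0,0,0],[1,0,0,0,0,0,0],[1,0,0,1,0,0,0],[1,0,0,3,0,0,0],[1,0,0,6,0,0,0],[1,0,0,8,0,0,0],[1,0,0,8.5,0,0,0]]'; python3 -m creep '[[1,0.5,-1.5,0,0,0,0],[1,1.7,-5,0,0,0,0],[1,3,-8.6,0,0,0,0],[1,4.3,-12.2,0,0,0,0],[1,5.6,-16,0,0,0,0],[1,7,-19.8,0,0,0,0],[1,8.3,-23,0,0,0,0],[1,8.9,-24.7,0,0,0,0]]'
```

```text
clock: 16.87
tool_pos: [0.4338, 0.1318, 0.0665]
tool_rot: [[-1.0, -0.0, -0.0], [-0.0, 1.0, 0.0], [0.0, 0.0, -1.0]]
force: [-0.5, 0.2, 0.3]
width: 0.783
finger_force: 0.0
clock: 17.53
tool_pos: [0.4356, 0.1324, 0.1542]
tool_rot: [[-1.0, -0.0, 0.005], [-0.0, 1.0, 0.002], [-0.005, 0.002, -1.0]]
force: [0.3, -0.5, 0.1]
width: 0.998
finger_force: 0.0
clock: 18.2
tool_pos: [0.5235, -0.1206, 0.1506]
tool_rot: [[-1.0, 0.005, 0.0], [0.005, 1.0, -0.002], [-0.0, -0.002, -1.0]]
force: [0.2, 0.4, 0.8]
width: 1.006
finger_force: 0.0
```

Run:
```python
from h import *
st=manip.get_state();print(st['clock'],st['tool_pos'],st['force'],st['width'],st['joint_positions'])
s=capture('side');cv2.imwrite('pics/side2.png',s[:,:,::-1])
cv2.imwrite('pics/c5.png',cv2.resize(s[170:310,270:450],None,fx=4,fy=4,interpolation=cv2.INTER_CUBIC)[:,:,::-1])
```

```text
18.2 [ 0.52351358 -0.12059591  0.15061272] [0.20786963 0.39354398 0.84941486] 1.0059922983413137 [ 0.24090625  0.54021201 -0.10086656  1.88999804  0.08235941  0.71481694
  1.65778069]
```

View pics/c5.png

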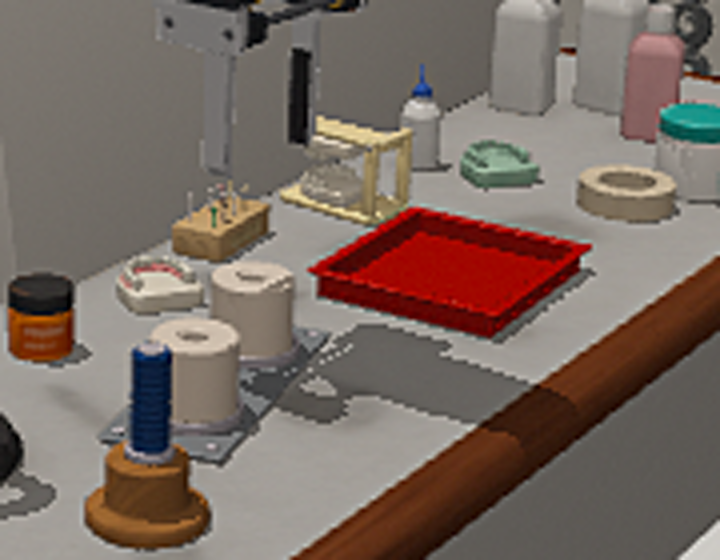

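The gauge stands fully home, with its collar on the stand at crop (152,450). Both rings are upright in their seats, and the open fingers are above the right-hand ring.

```bash
python3 -m creep '[[1,0,-0.1,0,0,0,0],[1,0,-0.2,-0.5,0,0,0],[1,0,-0.2,-2,0,0,0],[1,0,-0.2,-4,0,0,0],[1,0,-0.2,-5.5,0,0,0],[1,0,-0.2,-6,0,0,0],[1,0,-0.2,-6,0,0,0],[1,0,-0.2,-6,0,0,0]]'; python3 -m creep '[[1,0,0,-0.8,0,0,0],[1,0,0,-1.8,0,0,0],[1,0,0,-2.8,0,0,0],[1,0,0,-3.8,0,0,0],[1,0,0,-4.8,0,0,0],[1,0,0,-5.5,0,0,0],[1,0,0,-6,0,0,0],[1,0,0,-6.2,0,0,0]]'
```

```text
clock: 18.92
tool_pos: [0.5227, -0.1159, 0.0915]
tool_rot: [[-1.0, -0.002, -0.001], [-0.002, 1.0, 0.001], [0.001, 0.001, -1.0]]
force: [0.1, -0.2, -0.7]
width: 1.002
finger_force: 0.0
clock: 19.58
tool_pos: [0.5222, -0.1171, 0.0283]
tool_rot: [[-1.0, -0.0, -0.002], [-0.0, 1.0, 0.0], [0.002, 0.0, -1.0]]
force: [-0.8, 1.1, 0.7]
width: 1.0
finger_force: 0.0
```

```bash
python3 -m creep '[[0.3,0,0,0,0,0,0],[-0.2,0,0,0,0,0,0],[-1,0,0,0,0,0,0],[-1,0,0,0,0,0,0],[-1,0,0,0,0,0,0],[-1,0,0,0,0,0,0],[-1,0,0,0,0,0,0],[-1,0,0,0,0,0,0]]' 30; python3 -m creep '[[-1,0,0,0,0,0,0],[-1,0,0,0.2,0,0,0],[-1,0,0,0.6,0,0,0],[-1,0,0,1.2,0,0,0],[-1,0,0,2,0,0,0],[-1,0,0,3,0,0,0],[-1,0,0,4,0,0,0],[-1,0,0,4.5,0,0,0]]'
```

```text
clock: 20.25
tool_pos: [0.5231, -0.117, 0.0298]
tool_rot: [[-1.0, -0.0, 0.001], [-0.0, 1.0, 0.0], [-0.001, 0.0, -1.0]]
force: [-0.1, 2.0, 4.3]
width: 0.628
finger_force: 30.0
clock: 20.92
tool_pos: [0.5237, -0.1174, 0.0763]
tool_rot: [[-1.0, -0.0, 0.002], [-0.0, 1.0, -0.0], [-0.002, -0.0, -1.0]]
force: [0.0, 0.1, -3.5]
width: 0.629
finger_force: 30.0
```

```bash
python3 -m creep '[[-1,-0.2,-1,0,0,0,0],[-1,-0.7,-3.5,0,0,0,0],[-1,-1.3,-7,0,0,0,0],[-1,-2,-10.5,0,0,0,0],[-1,-2.7,-14,0,0,0,0],[-1,-3.3,-17.5,0,0,0,0],[-1,-3.9,-20.5,0,0,0,0],[-1,-4.2,-22,0,0,0,0]]'; python3 -m creep '[[-1,0,-0.4,0,0,0,0],[-1,0,-0.4,0,0,0,0],[-1,0,-0.4,-0.6,0,0,0],[-1,0,-0.4,-1.5,0,0,0],[-1,0,-0.4,-2.5,0,0,0],[-1,0,-0.4,-3.2,0,0,0],[-1,0,-0.4,-3.6,0,0,0],[-1,0,-0.4,-3.8,0,0,0]]'
```

```text
clock: 21.58
tool_pos: [0.4778, -0.3439, 0.0743]
tool_rot: [[-1.0, 0.006, -0.001], [0.006, 1.0, -0.004], [0.001, -0.004, -1.0]]
force: [-1.1, -1.0, -2.5]
width: 0.63
finger_force: 30.0
clock: 22.25
tool_pos: [0.4805, -0.3401, 0.0352]
tool_rot: [[-1.0, -0.001, -0.002], [-0.001, 1.0, 0.001], [0.002, 0.001, -1.0]]
force: [-0.2, -0.4, -3.8]
width: 0.626
finger_force: 30.0
```

```bash
python3 -m creep '[[-1,0,0,-0.1,0,0,0],[-1,0,0,-0.2,0,0,0],[-1,0,0,-0.3,0,0,0],[-1,0,0,-0.4,0,0,0],[-1,0,0,-0.5,0,0,0],[-1,0,0,-0.6,0,0,0],[-1,0,0,-0.6,0,0,0],[-1,0,0,-0.6,0,0,0]]'
```

```text
clock: 22.92
tool_pos: [0.4808, -0.3412, 0.0305]
tool_rot: [[-1.0, -0.0, -0.0], [-0.0, 1.0, 0.0], [0.0, 0.0, -1.0]]
force: [-0.6, -0.4, -3.5]
width: 0.625
finger_force: 30.0
```

```bash
python3 -m creep '[[-1,0,0,-0.05,0,0,0],[-1,0,0,-0.1,0,0,0],[-1,0,0,-0.15,0,0,0],[-1,0,0,-0.2,0,0,0],[-1,0,0,-0.25,0,0,0],[-1,0,0,-0.3,0,0,0],[-1,0,0,-0.3,0,0,0],[-1,0,0,-0.3,0,0,0]]'
```

```text
clock: 23.58
tool_pos: [0.4808, -0.3412, 0.0279]
tool_rot: [[-1.0, -0.0, 0.0], [-0.0, 1.0, -0.0], [-0.0, -0.0, -1.0]]
force: [-2.2, 0.2, 2.0]
width: 0.628
finger_force: 30.0
```

Contact, with the weight taken by the pan floor. I'll release and lift.

```bash
python3 -m creep '[[-0.2,0,0,0,0,0,0],[0.2,0,0,0,0,0,0],[0.6,0,0,0,0,0,0],[1,0,0,0,0,0,0],[1,0,0,0,0,0,0],[1,0,0,0,0,0,0],[1,0,0,0,0,0,0],[1,0,0,0,0,0,0]]'; python3 -m creep '[[1,0,0,0,0,0,0],[1,0,0,0.5,0,0,0],[1,0,0,2,0,0,0],[1,0,0,4.5,0,0,0],[1,0,0,8,0,0,0],[1,0,0,11.5,0,0,0],[1,0,0,14,0,0,0],[1,0,0,14,0,0,0]]'
python3 - <<'E'
from h import *
s=capture('side');cv2.imwrite('pics/side3.png',s[:,:,::-1])
cv2.imwrite('pics/c6.png',cv2.resize(s[170:310,270:450],None,fx=4,fy=4,interpolation=cv2.INTER_CUBIC)[:,:,::-1])
E
```

```text
clock: 24.25
tool_pos: [0.4809, -0.3412, 0.0274]
tool_rot: [[-1.0, -0.0, 0.0], [-0.0, 1.0, -0.0], [-0.0, -0.0, -1.0]]
force: [0.4, -0.6, -0.5]
width: 0.992
finger_force: 0.0
clock: 24.92
tool_pos: [0.4841, -0.3432, 0.1735]
tool_rot: [[-1.0, -0.0, 0.009], [-0.0, 1.0, -0.006], [-0.009, -0.006, -1.0]]
force: [0.2, 0.2, -0.3]
width: 0.997
finger_force: 0.0
```

View pics/c6.png

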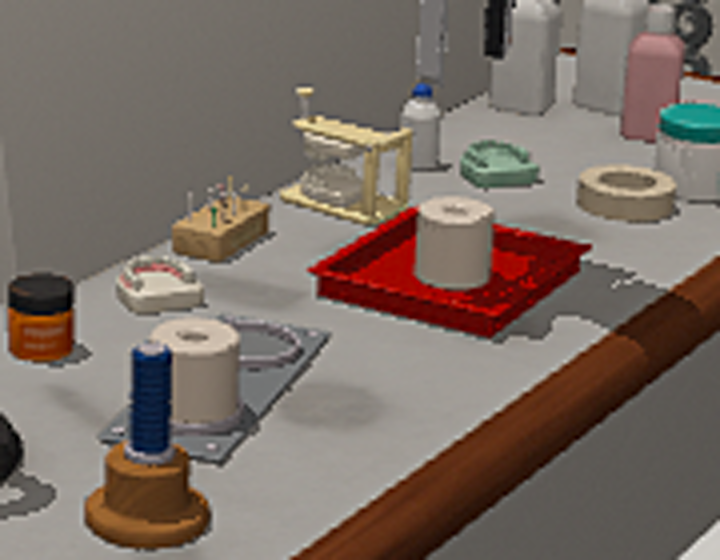

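The faulty ring stands upright mid-pan at (455,245), the sound ring is in the left seat, and the gauge is home.

```bash
python3 -c "
from station import manip
print(manip.sign_off())"
```

```text
the job is handed in; nothing more can be done
None
```

The job is handed in: the left ring proved sound and stays in its seat, the right ring was faulty (pin stopped at about 16 mm) and stands upright in the red pan, and the gauge is fully home in its stand; sign-off gave no verdict.

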